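# Release a freshly waxed carving from the twin-catch bench clamp

## Task

The freshly waxed carving is finished and has to come out of the bench clamp: with one fingertip on each, press both release buttons fully down together and hold them down until the moving jaw has run all the way back by itself, then let both buttons come up again. Leave the carving lying in the clamp, without touching it, and do not disturb the gouge and the pencil lying beside the clamp.

Things in the scene. Friction and masses are not known exactly. Their poses are not given: they have to be found in the camera images.
- clamp: Dark cast-iron bench clamp with wooden jaw liners, fixed to the bench; base 208 x 112 x 10 mm. Origin on the bench midway between its two release buttons; x runs from them to the fixed jaw, y to the left button, z up. Housing under the buttons: 56 mm along x, 92 mm along y, top 50 mm high. Then a gap of 34 mm, the moving jaw (x 62 to 85 mm), the carving, the fixed jaw (to x 170 mm), all under 50 mm high. The jaw's two bars run through the housing and out behind it.
- button_left_top (a point): Centre of the top face of the left release button (the clamp's +y side): plain round steel mushroom button, 19 mm across, flat top 66 mm above the bench when up; collar top at 53 mm. The two buttons stand 52 mm apart, centre to centre.
- button_right_top (a point): Centre of the top face of the right release button, the same as the left, on the clamp's -y side, 52 mm from it.
- button_left (a joint): Press depth of the left button: 0 up, 0.009 m fully down. Sprung: about 1.5 N to start it, 4.5 N fully down; it comes up again when let go. Its catch leaves the toothed bar of the jaw when it is about 4 mm down; held less deep than that, the catch drops into the next tooth and stops the jaw.
- button_right (a joint): Press depth of the right button, the same as the left. Either catch alone holds the jaw, so both must be down at once.
- jaw (a joint): Opening of the moving jaw: 0 clamped on the carving, 0.032 m fully back towards the housing. Its own spring drives it back, slowed by a damper, in 3 to 4 s while both buttons are down; if they come up before about 0.025 m the catches stop it at the next tooth (teeth every 8 mm) and they can be pressed again.
- gouge_a: Carving gouge with wooden handle, 26 x 280 x 29 mm, lying on the bench left of the clamp, loose. Origin at its centre on the bench. Bystander.
- pencil: Flat red carpenter's pencil, 14 x 177 x 8 mm, lying close along the right side of the clamp, loose. Origin at its centre on the bench. Bystander.
- carving: Half-carved rosette relief of pale wood, 59 x 104 x 32 mm, lying loose on the clamp's wooden bed between the jaws, long side along the clamp's y. Origin in the middle of its flat underside, 16 mm above the bench. Not to be touched or lifted: the wax is wet.

How it is judged:
On the way, in this order (a step that is already met when the one before it is completed fails the run):
1. both release buttons are held down together, a fingertip on each (value of joint each of button_left, button_right above 0.0045 m and contact force between the fingers and button_left above 0.3 N and contact force between the fingers and button_right above 0.3 N), for 0.2 s.
2. with both buttons still down, the moving jaw has run all the way back (value of joint jaw above 0.029 m and value of joint each of button_left, button_right above 0.003 m and contact force between the fingers and button_left above 0.3 N and contact force between the fingers and button_right above 0.3 N), for 0.05 s.
At the end, for the whole second after the job is handed in: The moving jaw stands fully back (within 2 mm of its stop at 32 mm), both buttons are up again (within 1.5 mm), and the carving lies at rest and flat on the bed within 10 mm of where it started (value of joint jaw above 0.03 m and value of joint each of button_left, button_right below 0.0015 m and distance of carving from where it was at the start of the episode below 0.01 m and angle between carving's own z axis and vertical below 0.1 rad and linear speed of carving below 0.01 m/s); the robot touches nothing.
It fails at once if the carving is touched by the robot (contact force between any of the fingers, the arm and carving above 0.3 N).
It fails at once if the carving is lifted (z of carving in the frame of clamp above 0.026 m).
It fails at once if the gouge or the pencil beside the clamp is moved by more than 20 mm (distance of any of gouge_a, pencil from where it was at the start of the episode above 0.02 m).
It also fails if it takes over 38 s, if anything falls off the work surface, if the arm or the gripper's body presses on something with over 40 N, if the wrist force passes 120 N, or if a joint passes its speed limit or range.

## Robot

A 7-joint arm with a two-finger parallel gripper is mounted at the origin on the work surface; the furniture and walls round the work are solid. World frame = base frame: x ahead of the robot, y to its left, z up, the work surface at z = 0. Lengths are in m, angles in rad, forces in N, time in s.
With the tool pointing down it reaches from about 0.4 to 0.875 m from the base axis. Payload 19.3 kg.
Tool frame: the origin (TCP) lies between the finger pads; the fingertips stand 25 mm ahead of it and the grasp point (between the pads) lies 6 mm ahead of it; z points along the fingers, y is the direction in which the jaws open and shut (so a half turn about z gives the same grasp; the last joint's range is limited). The gripper opens to 85 mm and grips with 20 to 120 N. Pads are 22 mm wide; open, the fingers measure 114 mm over their backs; the gripper's body (76 mm by 85 mm) begins 54 mm behind the grasp point. The pads swing forward as they close: fully open they stand 13 mm farther back than shut.
Start: joints at [1.118, 0.521, -0.036, 1.599, 0.021, 1.021, -0.113], TCP at [0.233, -0.58, 0.256] pointing down, gripper open.
Joint ranges: [-2.91, 2.91], [-0.3, 2.13], [-1.5, 1.42], [0.17, 2.43], [-1.26, 4.41], [0.16, 1.93], [-2.52, 2.52]. Speed limits (rad/s): [1.89, 1.89, 2.39, 2.39, 3.01, 3.01, 3.01].

## Interface

Orientations are given as a unit quaternion [x, y, z, w].
In Python, from plant import ctrl gives the robot as it stands.
- The arm moves only by the shell command python3 -m creep 'ROWS' [FORCE]. ROWS is text: rows parted by semicolons, each of 5 numbers parted by spaces: the shift along the tool's x, y, z in m, then the turn about the tool's z in degrees, then the finger opening in m, from 0 to 0.0854. In form: x y z roll hand; .... A call has 1 to 12 rows; each row is the pose to reach, as a shift and turn from the pose commanded when the call began, along the tool's axes at that moment; what a row does not reach only later rows make up. A row lasts 1/10 s, in which the tool goes at most 50 mm and 8.59 degrees, less where a joint would pass 70% of its speed; a pose out of reach is approached as far as the arm can. A call with a gripper value outside its range is refused whole. The fingers move at their own pace and stop on an object; FORCE is the grip in N (left out, the last holds). Time passes only in rows, so rows that repeat a pose let the fingers close. It gives the time, the measured TCP pose, the force and the opening at its end, in the units of the state.
- ctrl.sense(): the state, without advancing time (a new reading comes with each control period).
- ctrl.get_image(name): name is "side" or "top" or "wrist"; returns the picture (400x640x3 uint8, red, green, blue); there is no depth.
- ctrl.camera_info(name): a dict with "fx", "fy", "cx", "cy" (pixels), "xyz" and "attitude" of the camera in the world. Camera axes: x right, y up, looking along -z (the intrinsics and any distortion apply to the point x, -y, -z); pixel columns grow to the right and rows downward; lengths in m; the calibration is good to about 2 mm. The wrist camera is an equidistant fisheye: a pixel r from the principal point sees the ray r / f radians off the axis. A picture is of the moment at which its call begins: read the wrist's pose just before it. camera_info takes no time and is no camera call; for the wrist camera it gives the pose at the moment of the call.
- ctrl.hand_in(): hands the job in, once; it reports no verdict.
The state is a dict: "time_s": time; "joints": joint angles; "dq": joint speeds; "joint_efforts": joint torques, N m; "tcp_pos": TCP position; "ee_rot": TCP orientation; "contact_force": force on the tool from outside, world axes, zero at the start; "ft_torque": the same for the moment, N m; "grip_width": finger opening in m.
Only numpy, scipy, OpenCV 4.12 (cv2) and the standard library are available. Lean on these libraries where they do the work, as an engineer would, in place of code of your own. Each camera call takes 0.05 s, during which the arm holds its last target.

## Working session

There is one attempt and no reset: what is moved stays moved. The work goes in short steps, Python scripts to look and compute and a shell command to move; the robot and the scene stay as the last step left them, time stands still between calls to the robot, and variables do not carry over. Pictures are saved under pics/ and viewed, and the job is handed in when it is done.

```bash
mkdir -p pics; ls; python3 - <<'E'
from plant import ctrl
import cv2
s=ctrl.sense();print(s['time_s'],s['tcp_pos'],s['ee_rot'],s['grip_width'],s['contact_force'])
for n in ['side','top','wrist']:
    print(n,ctrl.camera_info(n)); cv2.imwrite(f'pics/{n}0.png',ctrl.get_image(n)[:,:,::-1])
E
```

```text
pics
0.0 [ 0.23327232 -0.57948948  0.25570984] [ 9.81745451e-01  1.90198602e-01 -1.58691345e-04 -5.79832100e-04] 0.08523730526997422 [ 0.109857    0.06373117 -0.51845202]
side {'fx': 433.19156574804634, 'fy': 433.19156574804634, 'cx': 306.5926166422125, 'cy': 201.77789981747895, 'xyz': array([ 0.35354371, -0.35500527,  0.52800845]), 'attitude': array([ 0.48350224, -0.00704119, -0.01397138,  0.8752033 ])}
top {'fx': 387.1850151752522, 'fy': 387.1850151752522, 'cx': 316.6264808425912, 'cy': 197.67532201790996, 'xyz': array([0.21776671, 0.33947528, 0.91492904]), 'attitude': array([ 0.07564262, -0.06576178, -0.65349326,  0.75026672])}
wrist {'fx': 309.70691628693146, 'fy': 309.70691628693146, 'cx': 318.18304113277907, 'cy': 198.76349758532052, 'xyz': array([ 0.29861164, -0.55300224,  0.3728922 ]), 'attitude': array([-0.1156263 ,  0.07822994, -0.55420868,  0.82058721])}
```

View pics/side0.png

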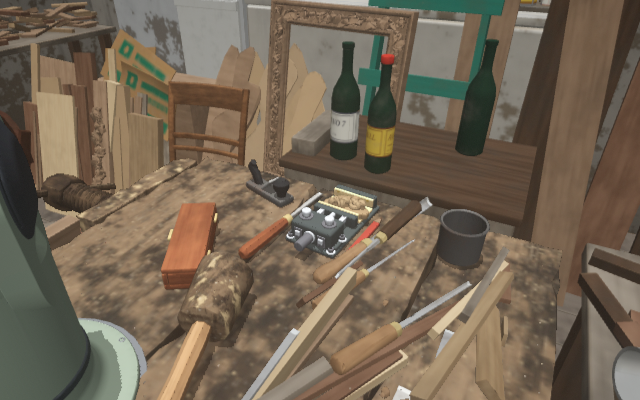

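View pics/top0.png

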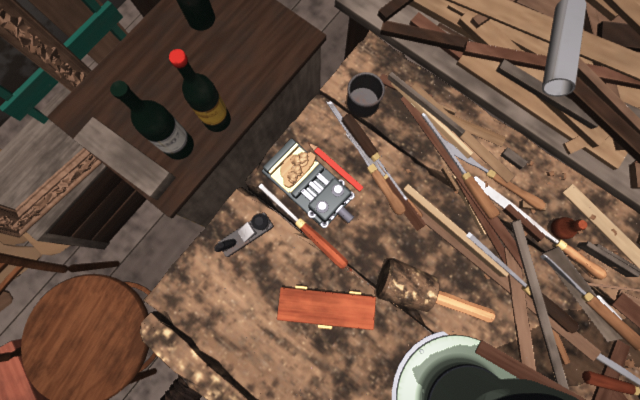

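View pics/wrist0.png

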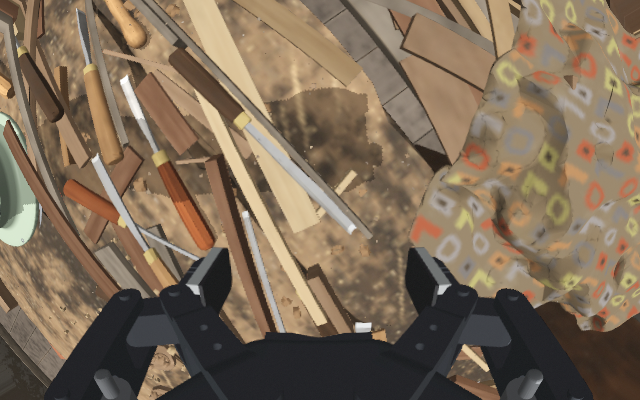

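The side view shows the clamp at about (330,220), with the buttons near (306,211) and (328,220). In the top view it is at about (315,190). I'll enlarge both.

```bash
python3 - <<'E'
import cv2,numpy as np
a=cv2.imread('pics/side0.png')[170:270,240:400]; b=cv2.imread('pics/top0.png')[130:240,240:400]
cv2.imwrite('pics/zs.png',cv2.resize(a,None,fx=5,fy=5,interpolation=2));cv2.imwrite('pics/zt.png',cv2.resize(b,None,fx=5,fy=5,interpolation=2))
E
```

```text
(no output)
```

View pics/zs.png

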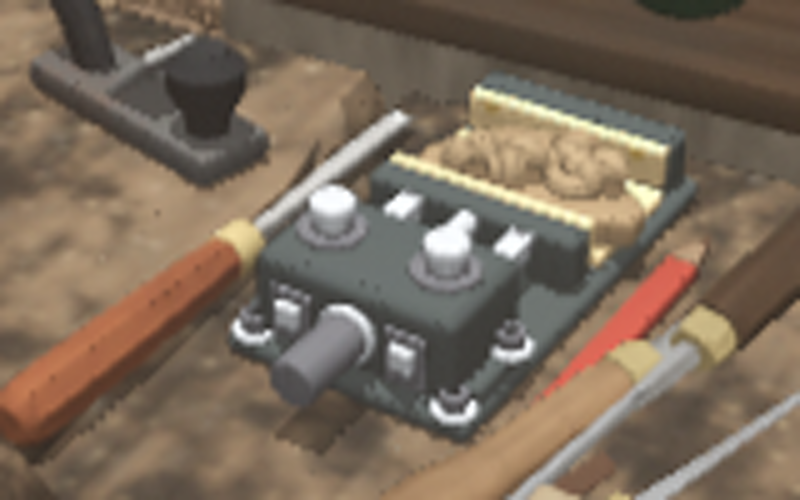

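View pics/zt.png

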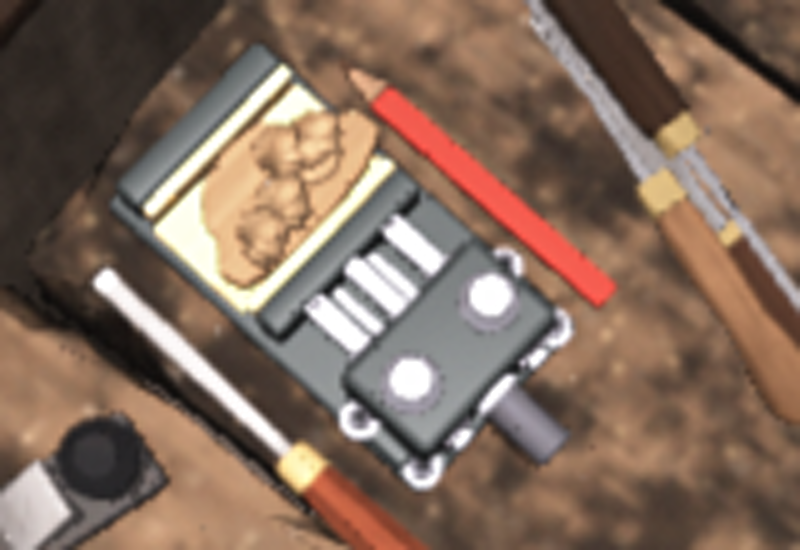

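The buttons show in both views. Top view: left (322,205.6), right (338,189). Side view: left about (306,209), right about (330,218). I'll refine these with blob centroids and cast rays.

```bash
cat > h.py <<'E'
import numpy as np
from scipy.spatial.transform import Rotation as R
def ray(ci,u,v,fish=False):
    x=(u-ci['cx'])/ci['fx'];y=(v-ci['cy'])/ci['fy']
    if fish:
        r=np.hypot(x,y); k=np.sin(r)/r if r>1e-9 else 1
        d=np.array([x*k,-y*k,-np.cos(r)])
    else: d=np.array([x,-y,-1.])
    d=R.from_quat(ci['attitude']).apply(d); return np.array(ci['xyz']),d/np.linalg.norm(d)
def onz(ci,u,v,z,fish=False):
    o,d=ray(ci,u,v,fish); return o+d*(z-o[2])/d[2]
def tri(a,b):
    (o1,d1),(o2,d2)=a,b
    t=np.linalg.lstsq(np.c_[d1,-d2],o2-o1,rcond=None)[0]
    p,q=o1+t[0]*d1,o2+t[1]*d2; return (p+q)/2,np.linalg.norm(p-q)
E
python3 - <<'E'
from h import *; from plant import ctrl; import cv2
P={}
for n,rois in [('top',[(314,198,16,15),(330,181,16,15)]),('side',[(299,203,15,10),(322,213,15,9)])]:
    im=cv2.imread(f'pics/{n}0.png'); ci=ctrl.camera_info(n); P[n]=[]
    for x,y,w,h in rois:
        m=(im[y:y+h,x:x+w].min(2)>195).astype(np.uint8)
        k,l,st,c=cv2.connectedComponentsWithStats(m); i=1+np.argmax(st[1:,4])
        u,v=c[i]+[x,y]; print(n,u,v,st[i],onz(ci,u,v,.066)); P[n].append(ray(ci,u,v))
    a,b=[onz(ci,*q,.066) for q in ([(306.2,209.3),(329.8,217.6)] if n=='side' else [(322,205.6),(338,189.2)])]
    print(n,'eye',a,b,np.linalg.norm(a-b))
for a,b in zip(P['top'],P['side']): print(tri(a,b))
T=ctrl.camera_info('top')
for nm,uv,z in [('pencil ends',(310,144.4),.008),('',(361,189),.008),('gouge',(260,186),.01),('',(345,265),.02),('jawcorner',(315.5,196),.05)]: print(nm,onz(T,*uv,z))
E
```

```text
top 321.7818181818182 205.36363636363637 [ 4  4  9  8 55] [0.37316114 0.34956698 0.066     ]
top 337.6296296296296 188.57407407407408 [ 4  4  9  8 54] [0.41606707 0.31943868 0.066     ]
top eye [0.37269741 0.34901336 0.066     ] [0.41475026 0.31843163 0.066     ] 0.051996969196843996
side 305.0 208.3448275862069 [ 0  0 12 10 58] [0.37209687 0.3553014  0.066     ]
side 329.67857142857144 216.96428571428572 [ 3  0 10  8 56] [0.41805268 0.32376522 0.066     ]
side eye [0.37433896 0.35180961 0.066     ] [0.41811893 0.32162042 0.066     ] 0.053179628268145464
(array([0.37219743, 0.34949714, 0.06983725]), np.float64(0.0005162490623962119))
(array([0.41659222, 0.31956063, 0.06856844]), np.float64(0.0021953522358173897))
pencil ends [0.53080084 0.3994702  0.008     ]
 [0.4362744  0.26234919 0.008     ]
gouge [0.40987094 0.50345967 0.01      ]
 [0.25200951 0.27913253 0.02      ]
jawcorner [0.39564106 0.36687804 0.05      ]
```

```bash
python3 - <<'E'
from h import *; from plant import ctrl
T=ctrl.camera_info('top');S=ctrl.camera_info('side')
print('bottle red cap',tri(ray(T,178,57),ray(S,387,58)))
print('green bottle top',tri(ray(T,120,89),ray(S,348,44)))
print('third',tri(ray(T,190,-5),ray(S,491,42)))
print('mug rim',tri(ray(T,365,87),ray(S,463,226)))
print('shelf corner near',tri(ray(T,172,215),ray(S,283,163)))
for z in (.0,.2,.4): print('pipe ends',onz(T,570,5,z),onz(T,558,88,z))
print('mallet',tri(ray(T,400,285),ray(S,222,285)))
s=ctrl.sense(); Rm=R.from_quat(s['ee_rot']).as_matrix(); print(Rm.round(4))
E
```

```text
bottle red cap (array([0.56660295, 0.64004663, 0.28205662]), np.float64(0.0011329373090573935))
green bottle top (array([0.48612164, 0.72051269, 0.29553132]), np.float64(4.116022579726639e-05))
third (array([0.74793619, 0.63824076, 0.29278017]), np.float64(0.10075417110811057))
mug rim (array([0.66497693, 0.28688227, 0.06725934]), np.float64(0.008509104967621955))
shelf corner near (array([ 0.31798175,  0.7081507 , -0.01468197]), np.float64(0.0070503985793543))
pipe ends [ 1.01801471 -0.23574375  0.        ] [ 0.7706194  -0.20725585  0.        ]
pipe ends [ 0.84308354 -0.11000306  0.2       ] [ 0.64976791 -0.08774251  0.2       ]
pipe ends [0.66815238 0.01573762 0.4       ] [0.52891642 0.03177083 0.4       ]
mallet (array([0.22984411, 0.15853341, 0.05153256]), np.float64(0.01058642664971902))
[[ 9.276e-01  3.735e-01 -4.000e-04]
 [ 3.735e-01 -9.276e-01  7.000e-04]
 [-1.000e-04 -8.000e-04 -1.000e+00]]
```

```bash
python3 - <<'E'
from h import *; from plant import ctrl
T=ctrl.camera_info('top');S=ctrl.camera_info('side')
print(tri(ray(T,558,90),ray(S,622,380)))
def proj(ci,p):
    q=R.from_quat(ci['attitude']).inv().apply(np.array(p)-ci['xyz']); return ci['cx']+ci['fx']*q[0]/-q[2], ci['cy']+ci['fy']*q[1]/q[2]
print(proj(T,[.233,-.58,.25]),proj(T,[.218,.339,0]))
import cv2
cv2.imwrite('pics/zz.png',cv2.resize(cv2.imread('pics/top0.png')[0:140,440:640],None,fx=3,fy=3))
cv2.imwrite('pics/zy.png',cv2.resize(cv2.imread('pics/side0.png')[220:400,440:640],None,fx=3,fy=3))
E
```

```text
(array([ 0.66265206, -0.10658522,  0.16657207]), np.float64(0.004798699140715573))
(np.float64(878.4063833901535), np.float64(346.25021504642814)) (np.float64(316.91715211470654), np.float64(276.4113461954074))
```

View pics/zz.png

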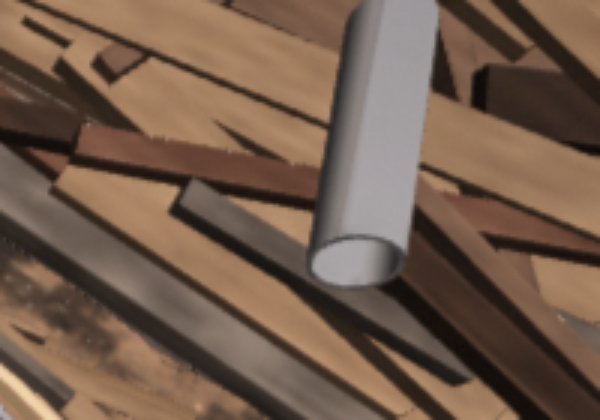

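View pics/zy.png

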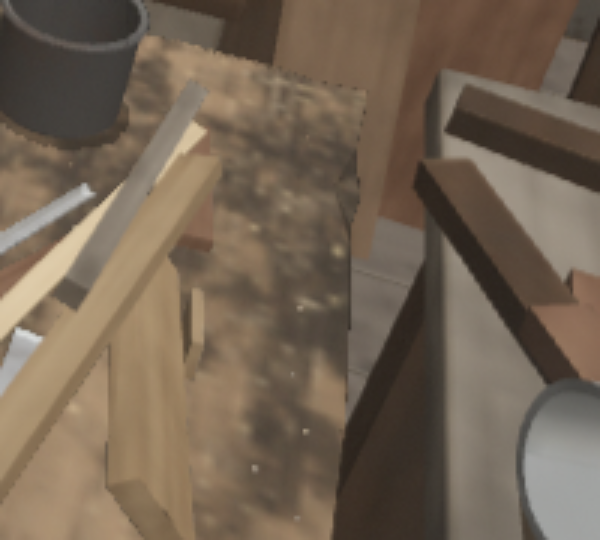

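The pipe end at about (0.66,-0.11,0.17) is the only obstacle near the way, so I'll travel round the base at r≈0.5 and slightly higher. Next I'll work out the waypoints in tool axes.

```bash
python3 - <<'E'
from h import *; from plant import ctrl
s=ctrl.sense(); M=R.from_quat(s['ee_rot']).as_matrix(); p0=s['tcp_pos']
W=np.array([[.233,-.58,.256],[.3,-.46,.29],[.4,-.3,.29],[.46,-.18,.29],[.48,-.06,.29],[.48,.06,.29],[.465,.17,.27],[.43,.27,.25],[.394,.335,.23]])
from scipy.interpolate import interp1d
L=np.r_[0,np.cumsum(np.linalg.norm(np.diff(W,axis=0),axis=1))]
f=interp1d(L,W,axis=0)
for k,l in enumerate(np.linspace(0,L[-1],25)[1:]): print(k+1,(M.T@(f(l)-p0)).round(3),f(l).round(2))
E
```

```text
1 [ 0.031 -0.025 -0.01 ] [ 0.25 -0.54  0.27]
2 [ 0.063 -0.051 -0.02 ] [ 0.27 -0.51  0.28]
3 [ 0.094 -0.076 -0.03 ] [ 0.29 -0.47  0.29]
4 [ 0.127 -0.101 -0.034] [ 0.31 -0.44  0.29]
5 [ 0.161 -0.126 -0.034] [ 0.34 -0.4   0.29]
6 [ 0.195 -0.15  -0.034] [ 0.36 -0.37  0.29]
7 [ 0.229 -0.175 -0.034] [ 0.38 -0.33  0.29]
8 [ 0.262 -0.2   -0.034] [ 0.4  -0.3   0.29]
9 [ 0.294 -0.228 -0.034] [ 0.42 -0.26  0.29]
10 [ 0.325 -0.255 -0.034] [ 0.44 -0.22  0.29]
11 [ 0.356 -0.283 -0.034] [ 0.46 -0.18  0.29]
12 [ 0.379 -0.318 -0.034] [ 0.47 -0.14  0.29]
13 [ 0.401 -0.354 -0.034] [ 0.47 -0.1   0.29]
14 [ 0.423 -0.389 -0.034] [ 0.48 -0.06  0.29]
15 [ 0.438 -0.428 -0.034] [ 0.48 -0.02  0.29]
16 [ 0.454 -0.467 -0.034] [0.48 0.02 0.29]
17 [ 0.469 -0.506 -0.033] [0.48 0.06 0.29]
18 [ 0.479 -0.546 -0.025] [0.47 0.11 0.28]
19 [ 0.489 -0.586 -0.018] [0.47 0.15 0.27]
20 [ 0.496 -0.626 -0.01 ] [0.46 0.19 0.27]
21 [ 0.498 -0.667 -0.003] [0.45 0.23 0.26]
22 [ 0.499 -0.708  0.005] [0.43 0.26 0.25]
23 [ 0.496 -0.748  0.016] [0.41 0.3  0.24]
24 [ 0.491 -0.788  0.026] [0.39 0.34 0.23]
```

```bash
python3 -m creep '0.03 -0.025 -0.01 0 0.06; 0.06 -0.05 -0.02 0 0.04; 0.095 -0.075 -0.03 0 0.04; 0.125 -0.1 -0.035 0 0.04; 0.16 -0.125 -0.035 0 0.04; 0.195 -0.15 -0.035 0 0.04; 0.23 -0.175 -0.035 0 0.04; 0.26 -0.2 -0.035 0 0.04; 0.295 -0.23 -0.035 0 0.04; 0.325 -0.255 -0.035 0 0.04; 0.355 -0.285 -0.035 0 0.04; 0.38 -0.32 -0.035 0 0.04'
```

```text
time_s: 1.35
tcp_pos: [0.4671, -0.1395, 0.2912]
ee_rot: [0.982, 0.19, 0.0, -0.0]
contact_force: [0.5, 0.7, 0.2]
grip_width: 0.0402
```

```bash
python3 -m creep '0.02 -0.035 0 0 0.04; 0.043 -0.07 0 0 0.04; 0.058 -0.108 0 0 0.04; 0.074 -0.147 0 0 0.04; 0.09 -0.186 0 0 0.04; 0.1 -0.226 0.01 0 0.04; 0.11 -0.266 0.015 0 0.04; 0.116 -0.306 0.025 0 0.04; 0.118 -0.347 0.03 0 0.04; 0.118 -0.388 0.04 0 0.04; 0.115 -0.428 0.05 0 0.04; 0.11 -0.465 0.06 0 0.04' && python3 -m creep '0 0 0 -8 0.04; 0 0 0 -16 0.04; 0 0 0 -24 0.04; 0 0 0 -32.4 0.04; 0 0 0 -32.4 0.04'; python3 - <<'E'
from plant import ctrl; import cv2
for n in ['wrist','top','side']: cv2.imwrite(f'pics/{n}1.png',ctrl.get_image(n)[:,:,::-1])
print(ctrl.sense()['joints'],ctrl.camera_info('wrist'))
E
```

```text
time_s: 2.55
tcp_pos: [0.3938, 0.333, 0.2308]
ee_rot: [0.982, 0.19, -0.0, -0.0]
contact_force: [1.2, 0.3, 0.6]
grip_width: 0.0399
time_s: 3.05
tcp_pos: [0.3948, 0.3313, 0.2311]
ee_rot: [0.889, 0.458, -0.0, -0.0]
contact_force: [0.2, -0.3, 0.3]
grip_width: 0.0399
[-0.37389898  0.42826685 -0.57522542  1.89097257  0.29107249  0.9059108
 -1.71667113] {'fx': 309.70691628693146, 'fy': 309.70691628693146, 'cx': 318.18304113277907, 'cy': 198.76349758532052, 'xyz': array([0.43606742, 0.38869587, 0.34833258]), 'attitude': array([-0.1333195 ,  0.04255731, -0.30551341,  0.9418473 ])}
```

View pics/wrist1.png

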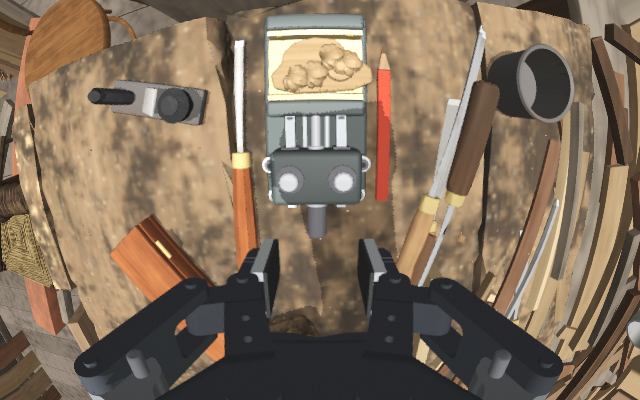

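View pics/side1.png

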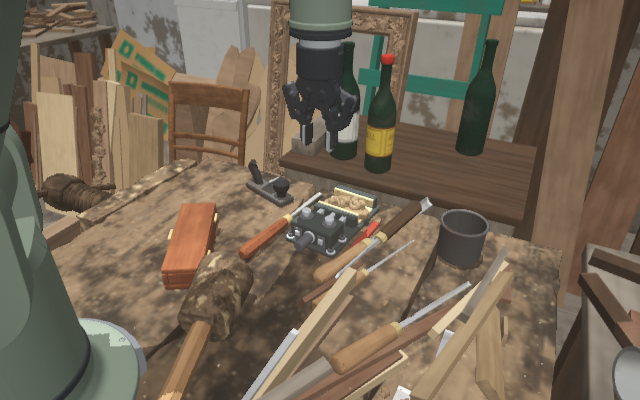

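The wrist view shows the buttons at about (289,183) and (343,182), with the clamp nearly aligned with the hand. I'll measure them from here.

```bash
python3 - <<'E'
from h import *; from plant import ctrl; import cv2
im=cv2.imread('pics/wrist1.png'); ci=ctrl.camera_info('wrist'); s=ctrl.sense(); Q=[]
for x,y in [(275,168),(329,168)]:
    m=(im[y:y+30,x:x+28].min(2)>185).astype(np.uint8)
    k,l,st,c=cv2.connectedComponentsWithStats(m); i=1+np.argmax(st[1:,4]); u,v=c[i]+[x,y]
    Q.append(onz(ci,u,v,.066,True)); print(u,v,st[i],Q[-1])
a,b=Q; d=a-b; mid=(a+b)/2
M=R.from_quat(s['ee_rot']).as_matrix()
print('sep',np.linalg.norm(d),'mid',mid,'ang',np.degrees(np.arctan2(d[1],d[0])),'tool',np.degrees(np.arctan2(-M[1,1],-M[0,1])))
print('shift tool',M.T@(mid-s['tcp_pos']),s['tcp_pos'])
# fingertip images
for u,v in [(262,285),(372,285),(275,240),(365,240)]:
    o,dd=ray(ci,u,v,True); print(M.T@(o-s['tcp_pos']),M.T@dd)
cv2.imwrite('pics/z1.png',cv2.resize(im[140:320,220:420],None,fx=4,fy=3.3))
E
```

```text
287.8964143426295 182.19123505976097 [  4   6  18  18 251] [0.37507143 0.35232511 0.066     ]
343.1490196078431 181.77254901960785 [  6   5  18  18 255] [0.41723531 0.32222445 0.066     ]
sep 0.05180581383655727 mid [0.39615337 0.33727478 0.066     ] ang 144.47708341793944 tool 144.07106102498955
shift tool [ 0.00563247 -0.00240526  0.16523927] [0.39482055 0.33131169 0.2312398 ]
[ 0.07065402 -0.00028281 -0.11710208] [-0.52449227 -0.1769726   0.83281964]
[ 0.07065402 -0.00028281 -0.11710208] [-0.52500709  0.17177938  0.83358227]
[ 0.07065402 -0.00028281 -0.11710208] [-0.39901315 -0.1373444   0.90660081]
[ 0.07065402 -0.00028281 -0.11710208] [-0.39849313  0.15136801  0.90459435]
```

View pics/z1.png

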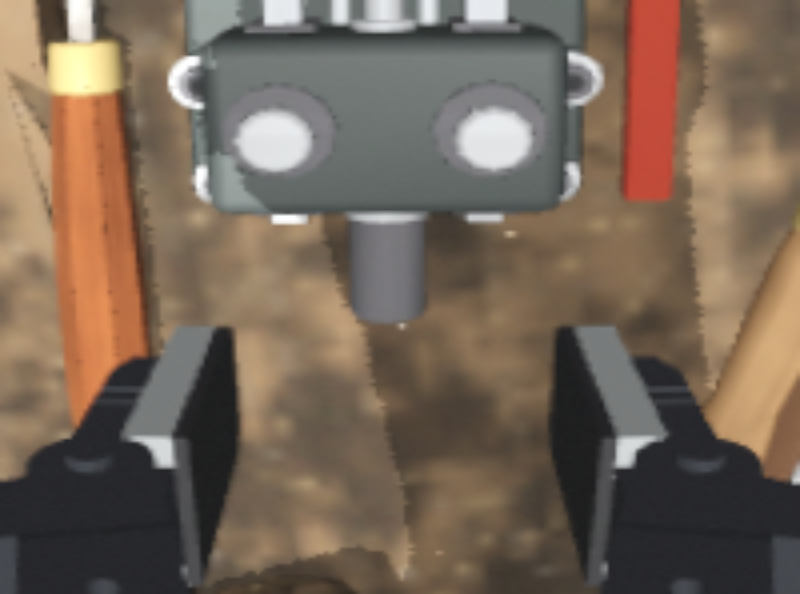

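Measured separation is 51.8 mm (52 given), and the angle is within 0.4° of the tool. The pad plates are about 7 mm thick, so an opening of 45 mm centres them on the buttons. I'll align and descend to just above the buttons.

```bash
python3 -m creep '0.005 -0.0025 0.03 -0.4 0.045; 0.005 -0.0025 0.065 -0.4 0.045; 0.005 -0.0025 0.095 -0.4 0.045; 0.005 -0.0025 0.115 -0.4 0.045; 0.005 -0.0025 0.125 -0.4 0.045; 0.005 -0.0025 0.125 -0.4 0.045; 0.005 -0.0025 0.125 -0.4 0.045'; python3 - <<'E'
from plant import ctrl; import cv2,numpy as np
ims=[ctrl.get_image(n)[:,:,::-1] for n in ['wrist','side']]
a=cv2.resize(ims[0][120:320,200:440],(800,600)); b=cv2.resize(ims[1][150:270,230:410],(800,534))
cv2.imwrite('pics/w2.png',a);cv2.imwrite('pics/s2.png',b); s=ctrl.sense(); print(s['tcp_pos'],s['contact_force'])
E
```

```text
time_s: 3.9
tcp_pos: [0.3959, 0.3373, 0.1071]
ee_rot: [0.888, 0.459, 0.0, -0.0]
contact_force: [0.2, 0.2, 0.7]
grip_width: 0.0448
[0.39612614 0.33734671 0.10738196] [-0.11596904 -0.59118255 -0.71835567]
```

View pics/w2.png

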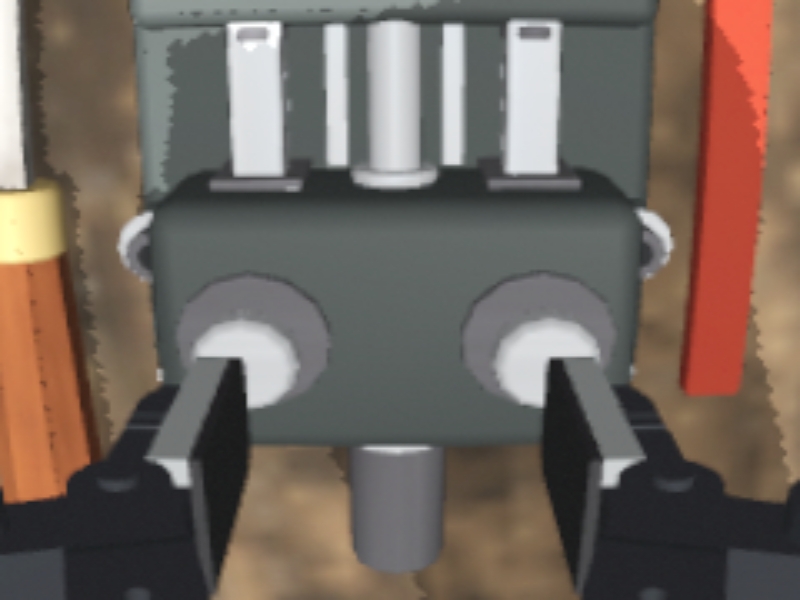

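View pics/s2.png

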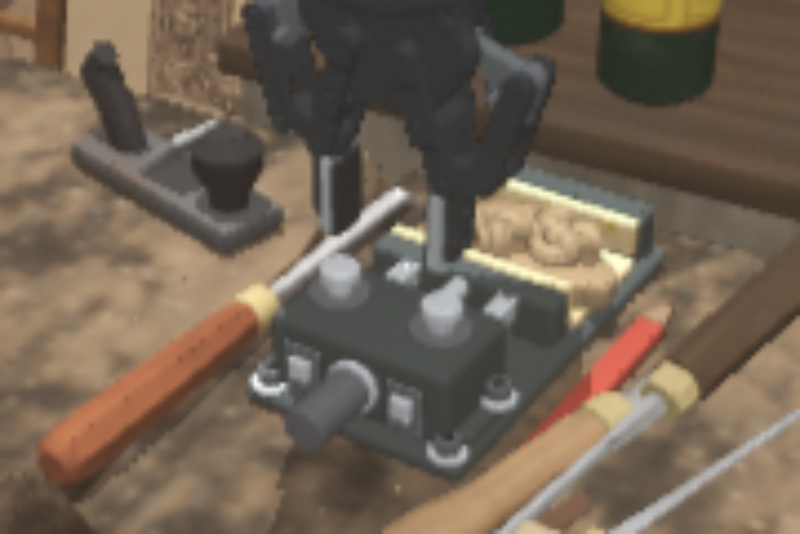

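The fingers sit centred over both buttons and about 16 mm above them, which matches. I'll lower them in steps.

```bash
python3 -m creep '0 0 0.005 0 0.043; 0 0 0.01 0 0.043; 0 0 0.013 0 0.043; 0 0 0.013 0 0.043'; python3 -m creep '0 0 0.002 0 0.043; 0 0 0.004 0 0.043; 0 0 0.004 0 0.043';python3 -m creep '0 0 0.002 0 0.043; 0 0 0.003 0 0.043; 0 0 0.003 0 0.043'
```

```text
time_s: 4.4
tcp_pos: [0.3955, 0.3368, 0.0928]
ee_rot: [0.888, 0.46, -0.0, 0.0]
contact_force: [-0.1, -0.1, -0.2]
grip_width: 0.0431
time_s: 4.7
tcp_pos: [0.3957, 0.337, 0.0892]
ee_rot: [0.888, 0.46, -0.0, -0.0]
contact_force: [-0.1, -0.6, -0.4]
grip_width: 0.043
time_s: 5.0
tcp_pos: [0.3957, 0.337, 0.0864]
ee_rot: [0.888, 0.46, 0.0, 0.0]
contact_force: [0.2, -0.3, 4.8]
grip_width: 0.043
```

Contact is at TCP z≈0.089 and 4.8 N in total, so both springs have started. I'll press to nearly full depth.

```bash
python3 -m creep '0 0 0.003 0 0.043; 0 0 0.006 0 0.043; 0 0 0.006 0 0.043; 0 0 0.006 0 0.043'; python3 - <<'E'
from plant import ctrl; import cv2
im=ctrl.get_image('wrist')[:,:,::-1]; cv2.imwrite('pics/w3.png',cv2.resize(im[60:300,200:440],(600,600)))
E
```

```text
time_s: 5.4
tcp_pos: [0.3957, 0.337, 0.0805]
ee_rot: [0.888, 0.46, 0.0, 0.0]
contact_force: [-1.3, -1.2, 7.9]
grip_width: 0.0433
```

View pics/w3.png

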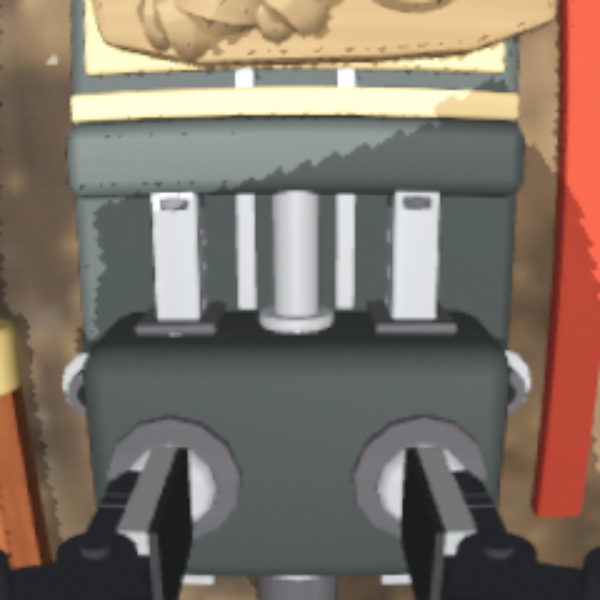

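The jaw is already leaving the carving. I'll hold for 4 s or more.

```bash
H='x'; python3 -m creep '0 0 0.0005 0 0.043; 0 0 0.0005 0 0.043; 0 0 0.0005 0 0.043; 0 0 0.0005 0 0.043; 0 0 0.0005 0 0.043; 0 0 0.0005 0 0.043; 0 0 0.0005 0 0.043; 0 0 0.0005 0 0.043; 0 0 0.0005 0 0.043; 0 0 0.0005 0 0.043; 0 0 0.0005 0 0.043; 0 0 0.0005 0 0.043'
python3 -m creep '0 0 0 0 0.043; 0 0 0 0 0.043; 0 0 0 0 0.043; 0 0 0 0 0.043; 0 0 0 0 0.043; 0 0 0 0 0.043; 0 0 0 0 0.043; 0 0 0 0 0.043; 0 0 0 0 0.043; 0 0 0 0 0.043; 0 0 0 0 0.043; 0 0 0 0 0.043'
python3 -m creep '0 0 0 0 0.043; 0 0 0 0 0.043; 0 0 0 0 0.043; 0 0 0 0 0.043; 0 0 0 0 0.043; 0 0 0 0 0.043; 0 0 0 0 0.043; 0 0 0 0 0.043; 0 0 0 0 0.043; 0 0 0 0 0.043; 0 0 0 0 0.043; 0 0 0 0 0.043'
python3 - <<'E'
from plant import ctrl; import cv2
im=ctrl.get_image('wrist')[:,:,::-1]; cv2.imwrite('pics/w4.png',cv2.resize(im[60:300,200:440],(600,600)))
E
```

```text
time_s: 6.65
tcp_pos: [0.3957, 0.3371, 0.0801]
ee_rot: [0.888, 0.46, 0.0, 0.0]
contact_force: [-1.7, -1.8, 8.3]
grip_width: 0.043
time_s: 7.85
tcp_pos: [0.3957, 0.337, 0.0801]
ee_rot: [0.888, 0.46, 0.0, -0.0]
contact_force: [-1.0, -1.1, 8.6]
grip_width: 0.0428
time_s: 9.05
tcp_pos: [0.3957, 0.337, 0.0801]
ee_rot: [0.888, 0.46, 0.0, 0.0]
contact_force: [-0.8, -1.9, 7.9]
grip_width: 0.0433
```

View pics/w4.png

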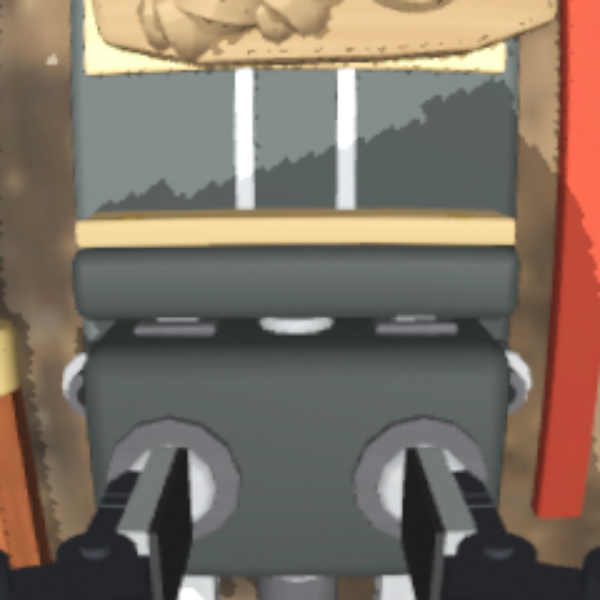

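The jaw looks fully back. Its rear edge is at row 318, against the housing, with only the 2 mm gap left. I'll hold 1 s longer and compare before releasing.

```bash
python3 -m creep '0 0 0 0 0.043; 0 0 0 0 0.043; 0 0 0 0 0.043; 0 0 0 0 0.043; 0 0 0 0 0.043; 0 0 0 0 0.043; 0 0 0 0 0.043; 0 0 0 0 0.043; 0 0 0 0 0.043; 0 0 0 0 0.043'
python3 - <<'E'
from plant import ctrl; import cv2,numpy as np
im=ctrl.get_image('wrist')[:,:,::-1]; b=cv2.resize(im[60:300,200:440],(600,600)); cv2.imwrite('pics/w5.png',b)
a=cv2.imread('pics/w4.png'); print(cv2.absdiff(a,b)[200:330,80:510].mean())
E
```

```text
time_s: 10.1
tcp_pos: [0.3957, 0.337, 0.0801]
ee_rot: [0.888, 0.46, 0.0, 0.0]
contact_force: [-1.6, -1.5, 9.8]
grip_width: 0.0431
0.4091711389385808
```

The jaw has stopped moving, so I'll lift straight up.

```bash
python3 -m creep '0 0 -0.005 0 0.043; 0 0 -0.01 0 0.043; 0 0 -0.02 0 0.043; 0 0 -0.04 0 0.043; 0 0 -0.07 0 0.043; 0 0 -0.1 0 0.043; 0 0 -0.13 0 0.043; 0 0 -0.14 0 0.043; 0 0 -0.14 0 0.043; 0 0 -0.14 0 0.043; 0 0 -0.14 0 0.043'
python3 - <<'E'
from plant import ctrl; import cv2
a,b=[ctrl.get_image(n)[:,:,::-1] for n in('wrist','side')]
cv2.imwrite('pics/w6.png',cv2.resize(a[0:240,180:440],(650,600)));cv2.imwrite('pics/s6.png',cv2.resize(b[170:270,240:400],(800,500)))
s=ctrl.sense();print(s['tcp_pos'],s['contact_force'],abs(s['dq']).max())
E
```

```text
time_s: 11.25
tcp_pos: [0.3953, 0.3366, 0.2187]
ee_rot: [0.888, 0.46, -0.001, 0.0]
contact_force: [0.0, 0.1, -1.2]
grip_width: 0.0432
[0.3953435  0.33671954 0.2188675 ] [ 0.45422876 -0.50912455  0.7540786 ] 0.003842372356427214
```

View pics/w6.png

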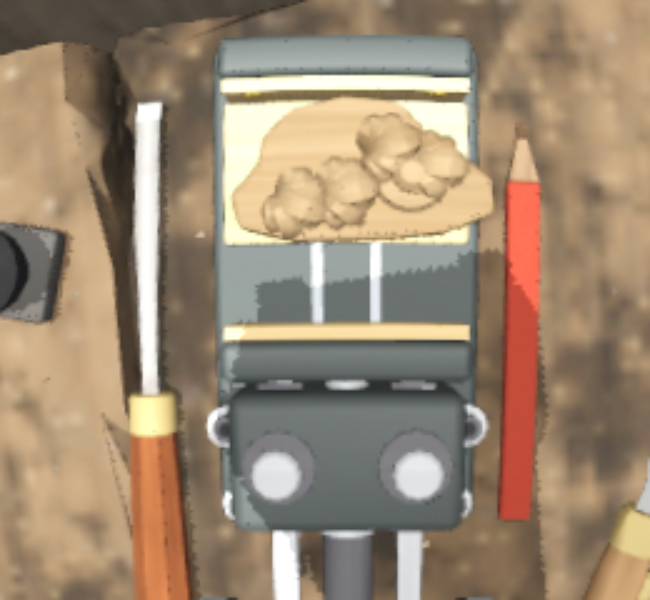

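View pics/s6.png

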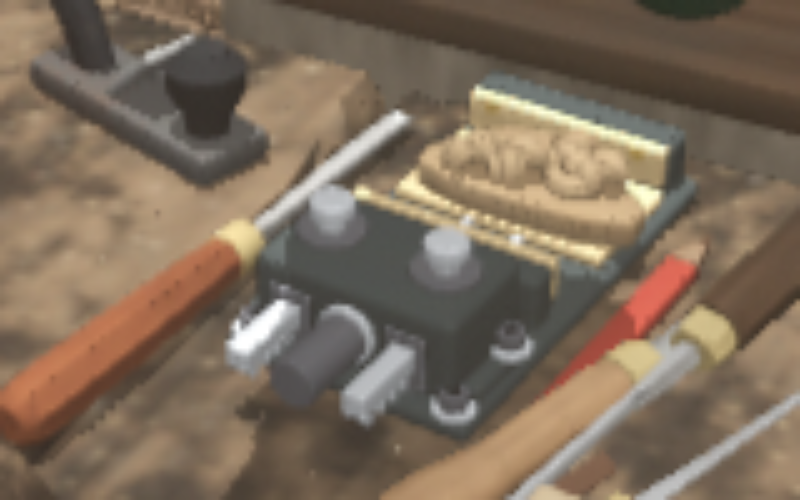

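The jaw is back against the housing and the bars stick out behind it. Both buttons are up at (331,205) and (449,245) in the enlarged side view, the same as before. The carving, gouge and pencil have not moved.

```bash
python3 -c "
from plant import ctrl
print(ctrl.hand_in())"
```

```text
the job is handed in; nothing more can be done
None
```

I pressed both release buttons together, one fingertip on each, and held them for about 4.7 s while the jaw ran all the way back. I then lifted straight up and handed the job in at about 11.4 s of the 38 s allowed. The hand-in reports no verdict.

**Press:** the force on the hand was about 8 to 10 N in total, which fits both buttons being at least about 7 mm down. I had no direct reading of button depth.

**Last checks:**
- **Jaw:** it stands back against the housing, and two pictures 1 s apart while still pressing showed no movement.
- **Buttons:** both are up again, at the same place in the side view as before.
- **Carving, gouge and pencil:** they look unmoved in the pictures, and the carving lies flat on the bed.
- **Arm:** it was at rest with the TCP at z≈0.22 m, touching nothing. The remaining force reading of about 1 N is within sensor noise.

**Disagreement:** the fixed cameras and the wrist camera differed by about 3 mm on the point midway between the buttons. I used the wrist value, which the close-up pictures and the contact height bore out.

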